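# Gauge the gap of a gel casting clamp

### The arm

A 7-joint arm with a two-finger parallel gripper is mounted at the origin on a cart in front of the work surface, level with it; the furniture and walls round the work are solid. World frame = base frame: x ahead of the robot, y to its left, z up, the work surface at z = 0. Lengths are in mm, angles in rad, forces in N, time in s.
With the tool pointing down it reaches from about 400 to 875 mm from the base axis. Payload 4.4 kg.
Tool frame: the origin (TCP) lies midway between the tips of the shut fingers; the grasp point (between the pads) lies ctrl.grip_depth behind it (ctrl.grip_depth is the distance from the TCP to the grasp point, in mm); z points along the fingers, y is the line along which they close (so a half turn about z gives the same grasp; the last joint's range is limited). The gripper opens to 85 mm and grips with 20 to 120 N. Pads are 22 mm wide; open, the fingers measure 114 mm over their backs; the gripper's body (76 mm by 85 mm) begins 54 mm behind the grasp point. The pads swing forward as they close: fully open they stand 13 mm farther back than shut.
Start: joints at [-1.26, 0.628, 0.038, 1.517, -0.027, 0.996, -0.02], TCP at [239.143, 604.424, 231.313] pointing down, gripper open.
Joint ranges: [-3.06, 3.06], [-0.37, 2.12], [-1.25, 1.32], [0.18, 2.47], [-1.1, 4.24], [0.23, 1.98], [-2.94, 2.94]. Speed limits (rad/s): [2.57, 2.57, 3.14, 3.14, 3.14, 3.14, 3.14].

### API

Orientations are given as [roll, pitch, yaw] about the fixed x, y, z axes, in that order (R = Rz(yaw) Ry(pitch) Rx(roll)).
In Python, from cell import ctrl gives the robot as it stands.
- The arm moves only by the tool carry_out, never from a script. Its argument "deltas" is one flat list of numbers, 7 for each row, row after row: the turn, a rotation vector about the tool's x, y, z in degrees, then the shift along the tool's x, y, z in m, then the closure, from -1 (fully open) to 1 (shut). In form: [wx, wy, wz, dx, dy, dz, claw, wx, wy, wz, dx, dy, dz, claw, ...]. A call has 1 to 12 rows; each row shifts and turns the commanded pose from where the row before left it, along the tool's axes as they then stand; what a row does not reach is not made up. A row lasts 1/8 s, in which the tool goes at most 62.5 mm and 10.7 degrees, less where a joint would pass 70% of its speed; a pose out of reach is approached as far as the arm can. A call with a gripper value outside its range is refused whole. The fingers move at their own pace and stop on an object; the grip force is fixed at half the most. Time passes only in rows, so rows that do not move let the fingers close. It gives the time, the measured TCP pose, the force, the opening and the grip force at its end, in the units of the state.
- ctrl.read_state(): the state, without advancing time (a new reading comes with each control period).
- ctrl.get_image(name): name is "scene" or "top" or "wrist"; returns the picture (420x560x3 uint8, red, green, blue); there is no depth.
- ctrl.calibration(name): a dict with "mtx" (3x3 intrinsics, pixels), "distortion" ([k1, k2, p1, p2, k3] as OpenCV has them; the pictures are not rectified), "R" (3x3) and "t" (3): a world point X has camera coordinates R X + t. Camera axes: x right, y down, z forward; pixel columns grow to the right and rows downward; lengths in mm; the calibration is good to about 2 mm. A picture is of the moment at which its call begins: read the wrist's pose just before it. calibration takes no time and is no camera call; for the wrist camera it gives the pose at the moment of the call.
- ctrl.finish_job(): hands the job in; it is judged then, once.
The state is a dict: "clock": time; "qpos": joint angles; "qd": joint speeds; "tau": joint torques, N m; "eef_pos": TCP position; "tool_rot": TCP orientation; "force": force on the tool from outside, world axes, zero at the start; "torque": the same for the moment, N m; "width": finger opening in mm; "gripper_force": force on a finger pad.
Only numpy, scipy, OpenCV 4.12 (cv2) and the standard library are available. Lean on these libraries where they do the work, as an engineer would, in place of code of your own. Each camera call takes 0.05 s, during which the arm holds its last target. There are 200 camera calls.

### The job

Take the tapered steel gauge out of its stand by the handle and lower it, tip down and upright, into the gap between the two white plates of the gel casting clamp, near the middle of their width and square to them. Feed it in slowly until it drags snugly on both plates (about 5 N of resistance as it moves), stop there without forcing it, and finish while still holding the gauge at that depth. Leave the other things on the worktop alone.

Things in the scene. Friction and masses are not known exactly. Their poses are not given: they have to be found in the camera images.
- gauge: Loose plain-steel taper gauge, 136 mm tall, 70-130 g, upright in the stand. Origin: centre of its tip (lowest point); z up along it, x thickness, y width. Blade z 0-80 mm, 24 wide, thickness growing evenly from 4 mm at the tip to 12 mm. Guard flange 24 x 36 (x, y) at z 80-84. Handle: flat bar 10 thick (x), 26 wide (y), z 84-136 mm; grip it across its thickness.
- gauge_handle (a point): Grip point, in the middle of the gauge's handle, 112 mm above the tip.
- stand: Grey plastic stand, fixed: 70 x 70 x 6 mm foot, slotted tower 30 (x) x 42 (y) mm, 88 mm tall, slot 14 x 28 mm open at the top. The gauge hangs in it by its guard, tip 8 mm above the worktop, handle clear above the tower, with the same axes as the stand. Lift the gauge 90 mm or more to clear it. Origin: centre of the underside.
- clamp: Gel casting clamp, fixed: grey base 130 (x) x 100 (y) x 12 mm; on it a light self-centring sled (4 mm plate, slides +-5 mm along x at under 1 N) carries two upright white ceramic plates square to x, each with a sprung grey block behind (top at 73 mm). Origin: centre of the base's underside; x across the gap from front to rear plate, y along the gap. Floor between the plates: z = 16.5 mm.
- front_plate: Plate on the clamp's -x side, 80 mm wide (y), 8 mm thick, 18 to 100 mm above the worktop, then a lip flaring outward up to 108 mm as a lead-in. It floats on springs along the clamp's x: 4 N per mm pushed away from the gap, up to 12 mm. Origin: on its inner face, mid-width, at worktop height.
- rear_plate: The like plate on the clamp's +x side, with the same springs, carried on the adjustable block. The upward drag is felt only while the gauge moves and fades once it stands still; the squeeze stays. Origin: on its inner face, mid-width, at worktop height.
- front_edge (a point): Middle of the front plate's inner top edge, 100 mm above the worktop, where the flared lip begins. The gauge's flanks rub here.
- rear_edge (a point): Middle of the rear plate's inner top edge, 100 mm above the worktop. The gap's centre is midway between the two edges.
- gap_slide (a joint): Setting of the rear plate's block in m, 0 to 0.003, differs each time, stays put (stiff). The gap is 5.5 mm plus this, so the gauge first touches both plates with its tip 15 to 45 mm below the edges; each 10 mm farther down adds about 2 N of squeeze on each plate and about 2 to 4 N of upward drag in all.
- tip_box: Bystander: pipette tip box, 76 x 119 x 62 mm, behind the work. Origin: centre of the underside.
- bottle_100: Bystander: small white bottle with a screw cap, 56 mm across, 104 mm tall. Origin: centre of the underside.
- timer: Bystander: count-down timer, 62 x 66 x 19 mm. Origin: centre of the underside.
- petri_dish: Bystander: petri dish, 61 mm across, 15 mm tall. Origin: centre of the underside.
- comb_spare: Bystander: gel comb lying flat, 26 x 111 x 11 mm. Origin: on its underside.
- notebook: Bystander: lab notebook, 151 x 108 x 11 mm, on the left just beside the tall black gel imager (fixed; it fills the worktop beyond x = 0.33, y = 0.43 m, higher than the work: do not swing the arm into it). Origin: centre of the underside.
- casting_tray: Bystander: casting tray, 52 x 190 x 18 mm. Origin: centre of the underside.
Things that resemble listed ones, but are neither listed nor needed, are in the scene too. There is more than one size of the gauge; the job needs the larger.

How it is judged (in metres and radians):
On the way, in this order (a step that is already met when the one before it is completed fails the run):
1. the gauge is lifted clear of the stand in the fingers (contact force between the fingers and gauge above 3 N and height (world z) of gauge above 0.092 m), for 0.1 s.
2. the held gauge's tip is between the plates (contact force between the fingers and gauge above 3 N and z of gauge in the frame of clamp below 0.094 m and x of gauge in the frame of clamp between -0.012 and 0.014 m and y of gauge in the frame of clamp between -0.02 and 0.02 m), for 0.1 s.
At the end, for the whole second after the job is handed in: The fingers still hold the gauge at rest; each plate presses on it with 1 to 8 N; its tip is at least 10 mm below the plates' inner top edges and at least 5 mm above the floor of the gap, within 20 mm of mid-width; the gauge is upright and square to the plates within about 7 degrees (0.12 rad) (contact force between the fingers and gauge above 3 N and contact force between gauge and front_plate between 1 and 8 N and contact force between gauge and rear_plate between 1 and 8 N and z of gauge in the frame of clamp between 0.022 and 0.09 m and x of gauge in the frame of clamp between -0.012 and 0.014 m and y of gauge in the frame of clamp between -0.02 and 0.02 m and angle between gauge's own z axis and vertical below 0.12 rad and angle between the x axis of gauge and the x axis of clamp, either way round below 0.12 rad and linear speed of gauge below 0.01 m/s); the arm keeps its last pose, push and grip.
It fails at once if the gauge is forced: more than 15 N on a plate (contact force between gauge and front_plate above 15 N or contact force between gauge and rear_plate above 15 N).
It fails at once if a bystander is shifted by more than 20 mm (distance of any of tip_box, bottle_100, timer, petri_dish, comb_spare, notebook, casting_tray from where it was at the start of the episode above 0.02 m).
It also fails if it takes over 42 s, if anything falls off the work surface, if the arm or the gripper's body presses on something with over 40 N, if the wrist force passes 120 N, or if a joint passes its speed limit or range.

## Working session

There is one attempt and no reset: what is moved stays moved. The work goes in short steps, Python scripts to look and compute and a tool call to move; the robot and the scene stay as the last step left them, time stands still between calls to the robot, and variables do not carry over. Pictures are saved under pics/ and viewed, at most 10 in all, crops included, and the job is handed in when it is done.

Besides the shell and the picture viewer there is one more tool, called after ">>>" as name(argument=value, ...), one argument or row to a line, values as JSON. carry_out: Moves the arm, as the interface text tells. Its arguments: {"type":"object","properties":{"deltas":{"type":"array"}},"required":["deltas"]}

```bash
mkdir -p pics; ls; python3 - <<'E'
from cell import ctrl
import cv2
s=ctrl.read_state(); print({k:s[k] for k in('clock','eef_pos','tool_rot','force','width')},ctrl.grip_depth)
for n in('scene','top'):
    cv2.imwrite(f'pics/{n}0.png',cv2.cvtColor(ctrl.get_image(n),cv2.COLOR_RGB2BGR)); c=ctrl.calibration(n); print(n,c)
E
```

```text
pics
{'clock': 0.0, 'eef_pos': array([238.90728628, 603.81440167, 230.38724582]), 'tool_rot': array([-3.13965604e+00,  1.67690054e-05,  2.76477573e+00]), 'force': array([-0.19139702, -0.00829138, -0.8983143 ]), 'width': 85.48644565830408} 18.700000000000003
scene {'mtx': array([[404.5102672 ,   0.        , 276.8999665 ],
       [  0.        , 404.5102672 , 221.08749198],
       [  0.        ,   0.        ,   1.        ]]), 'distortion': array([0.04140075, 0.        , 0.        , 0.        , 0.        ]), 'R': array([[ 0.5918142 , -0.80606111,  0.00463047],
       [-0.49668676, -0.36918231, -0.78549773],
       [ 0.63486866,  0.46256882, -0.61884721]]), 't': array([-263.4326433 ,  367.36460276,  690.83723679])}
top {'mtx': array([[390.83471794,   0.        , 277.18888556],
       [  0.        , 390.83471794, 207.11417813],
       [  0.        ,   0.        ,   1.        ]]), 'distortion': array([-0.0641425,  0.       ,  0.       ,  0.       ,  0.       ]), 'R': array([[ 0.02426474, -0.99966508,  0.00899688],
       [-0.99360574, -0.02510835, -0.11007814],
       [ 0.11026717, -0.00626833, -0.99388222]]), 't': array([  33.83445618,  519.36597008, 1117.07460383])}
```

View pics/scene0.png

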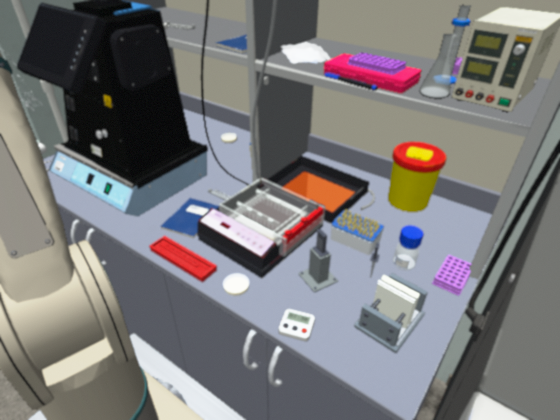

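View pics/top0.png

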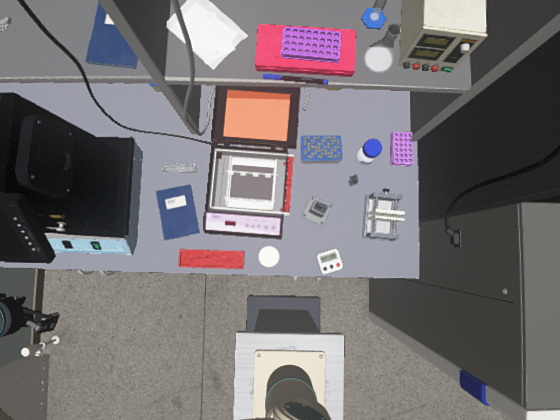

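Scene: the large gauge is in its stand at about (320,265), with the small decoy at (375,260) and the clamp at (390,310). Top: stand (318,208), clamp (384,215), decoy (353,180). I'll enlarge both.

```bash
python3 - <<'E'
import cv2,numpy as np
t=cv2.imread('pics/top0.png')[180:248,298:412]; s=cv2.imread('pics/scene0.png')[225:350,295:430]
cv2.imwrite('pics/tc.png',cv2.resize(t,None,fx=7,fy=7,interpolation=cv2.INTER_CUBIC))
cv2.imwrite('pics/sc.png',cv2.resize(s,None,fx=4.8,fy=4.8,interpolation=cv2.INTER_CUBIC)[:600])
E
```

```text
(no output)
```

View pics/tc.png

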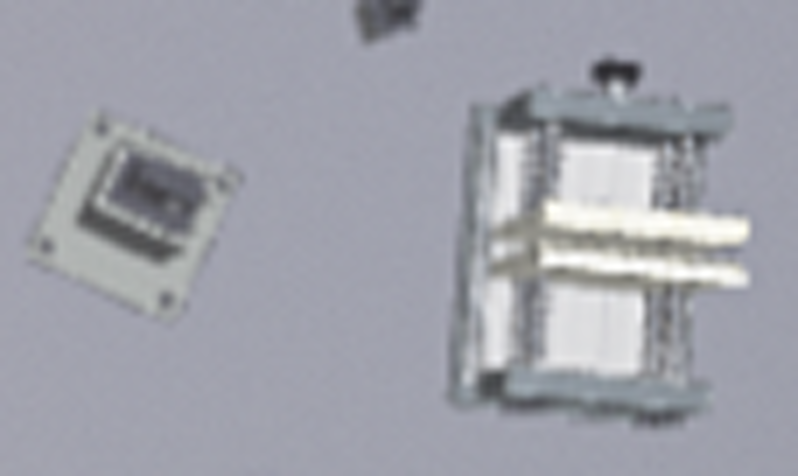

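View pics/sc.png

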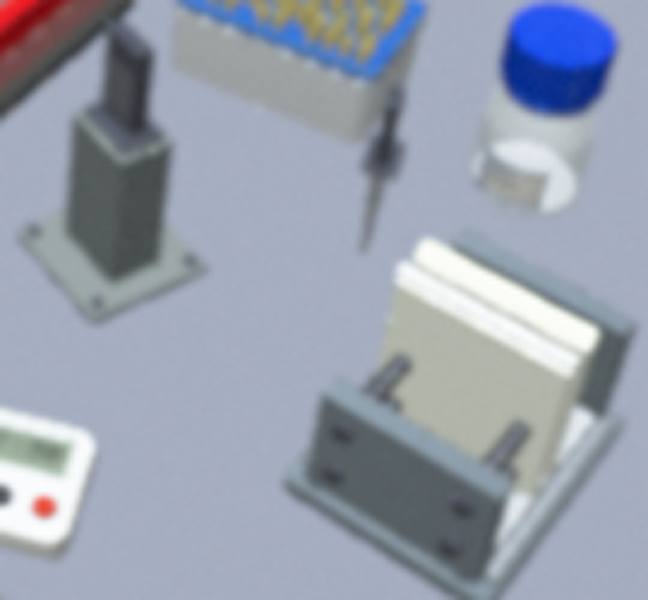

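Top crop: stand foot corners at (100,112), (240,175), (175,322), (30,255). The two plate tops run from x≈545 to 748, with the gap around y≈250. Scene crop: handle top at about (128,35), plates at about (500,300).

```bash
cat > h.py <<'E'
from cell import ctrl
import numpy as np, cv2
def cast(c,px,z):
    p=cv2.undistortPoints(np.float64(px).reshape(-1,1,2),c['mtx'],c['distortion']).reshape(-1,2)
    d=np.c_[p,np.ones(len(p))]@c['R']; o=-c['R'].T@c['t']
    return o+d*((z-o[2])/d[:,2])[:,None]
def proj(c,X):
    return cv2.projectPoints(np.float64(X).reshape(-1,1,3),cv2.Rodrigues(c['R'])[0],c['t'],c['mtx'],c['distortion'])[0].reshape(-1,2)
E
python3 - <<'E'
from h import *
np.set_printoptions(precision=1,suppress=True)
c=ctrl.calibration('top'); s=ctrl.calibration('scene')
T=lambda p,z:cast(c,np.array(p)/7+[298,180],z)
S=lambda p,z:cast(s,np.array(p)/4.8+[295,225],z)
f=T([(100,112),(240,175),(175,322),(30,255)],6);print('foot',f,f.mean(0))
f=S([(20,238),(95,322),(207,268)],6);print('footS',f,(f[0]+f[2])/2)
print('handle top S',S([(108,28),(128,22),(153,48),(130,60)],144))
p=T([(545,200),(748,220),(748,242),(545,238),(545,252),(748,270),(748,287),(545,275)],108);print('plates',p)
p=S([(398,268),(580,365),(420,240),(598,330)],108);print('platesS',p)
print('base S',S([(290,480),(490,595)],10),'wallF',S([(333,380),(505,490)],73), T([(510,380),(705,395)],73))
E
```

```text
foot [[ 557.1  -58.     6. ]
 [ 531.4 -118.5    6. ]
 [ 467.7  -91.3    6. ]
 [ 494.8  -29.     6. ]] [512.8 -74.2   6. ]
footS [[ 492.3  -32.5    6. ]
 [ 467.3  -92.9    6. ]
 [ 530.7 -118.7    6. ]] [511.5 -75.6   6. ]
handle top S [[513.5 -60.9 144. ]
 [522.8 -66.1 144. ]
 [513.6 -85.  144. ]
 [500.1 -80.9 144. ]]
plates [[ 512.4 -223.5  108. ]
 [ 506.5 -304.1  108. ]
 [ 497.8 -304.   108. ]
 [ 497.4 -223.4  108. ]
 [ 491.9 -223.4  108. ]
 [ 486.8 -303.9  108. ]
 [ 480.1 -303.9  108. ]
 [ 482.9 -223.4  108. ]]
platesS [[ 488.9 -223.8  108. ]
 [ 483.6 -305.5  108. ]
 [ 509.8 -224.2  108. ]
 [ 506.  -304.4  108. ]]
base S [[ 437.2 -212.9   10. ]
 [ 434.9 -307.    10. ]] wallF [[ 446.6 -219.7   73. ]
 [ 436.6 -300.4   73. ]] [[ 443.2 -218.3   73. ]
 [ 438.9 -297.6   73. ]]
```

>>> carry_out(
  deltas=[0,0,0,-0.042,-0.044,-0.003,-1,0,0,0,-0.042,-0.044,-0.003,-1,0,0,0,-0.042,-0.044,-0.003,-1,0,0,0,-0.042,-0.044,-0.003,-1,0,0,0,-0.042,-0.044,-0.003,-1,0,0,0,-0.042,-0.044,-0.003,-1,0,0,0,-0.042,-0.044,-0.003,-1,0,0,0,-0.042,-0.044,-0.003,-1,0,0,0,-0.042,-0.044,-0.003,-1,0,0,0,-0.042,-0.044,-0.003,-1,0,0,0,-0.042,-0.044,-0.003,-1],
)

```text
clock: 1.48
eef_pos: [491.0, -17.4, 264.3]
tool_rot: [3.141, -0.0, 2.765]
force: [1.5, -0.3, -0.1]
width: 85.8
gripper_force: 0.0
```

>>> carry_out(
  deltas=[0,0,10,0,0,0,-1,0,0,10,0,0,0,-1,0,0,10,0,0,0,-1,0,0,10,0,0,0,-1,0,0,10,0,0,0,-1,0,0,10,0,0,0,-1,0,0,10,0,0,0,-1,0,0,10,0,0,0,-1,0,0,10,0,0,0,-1,0,0,2,0,0,0,-1],
)

```text
clock: 2.72
eef_pos: [490.4, -15.5, 264.0]
tool_rot: [-3.141, 0.001, 1.159]
force: [0.2, 0.8, -0.3]
width: 85.2
gripper_force: 0.0
```

```bash
python3 - <<'E'
from h import *
s=ctrl.read_state(); print(s['clock'],s['eef_pos'],s['tool_rot'],s['qpos'],s['force'])
c=ctrl.calibration('wrist'); im=ctrl.get_image('wrist'); np.savez('w1.npz',**c)
cv2.imwrite('pics/w1.png',cv2.cvtColor(im,cv2.COLOR_RGB2BGR)); print(c)
E
```

```text
2.725 [490.38161239 -15.46955481 264.0126829 ] [-3.14102630e+00  5.61920596e-04  1.15918608e+00] [-0.43509333  0.40757508  0.57501928  1.91863054 -0.27936805  0.8954565
 -0.13236842] [ 0.15639969  0.771302   -0.3246028 ]
{'mtx': array([[368.33392609,   0.        , 279.83073199],
       [  0.        , 368.33392609, 210.48297248],
       [  0.        ,   0.        ,   1.        ]]), 'distortion': array([-0.06191727,  0.        ,  0.        ,  0.        ,  0.        ]), 'R': array([[ 0.91664892, -0.39969176, -0.00112415],
       [-0.3781665 , -0.86818681,  0.32131256],
       [-0.12940195, -0.29410569, -0.94697253]]), 't': array([-455.40485378,  119.13909261,  471.04244159])}
```

View pics/w1.png

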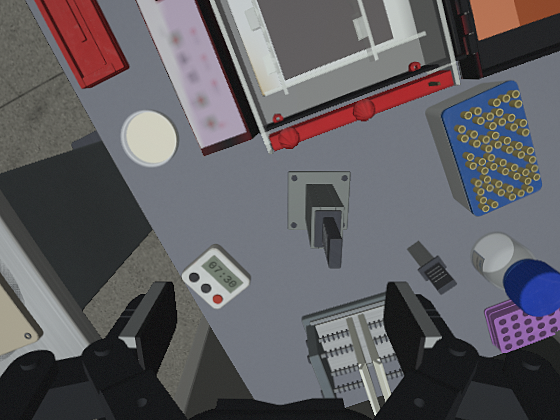

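Wrist: stand foot at (288–352,172–228), handle at (335,240), clamp at (355,350), decoy at (432,268). I'll enlarge the stand and the clamp.

```bash
python3 - <<'E'
import cv2,numpy as np
i=cv2.imread('pics/w1.png')
a=cv2.resize(i[165:285,280:360],None,fx=5,fy=5,interpolation=cv2.INTER_CUBIC)
b=cv2.resize(i[290:410,310:390],None,fx=5,fy=5,interpolation=cv2.INTER_CUBIC)
cv2.imwrite('pics/w1c.png',np.hstack([a,b]))
E
```

```text
(no output)
```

View pics/w1c.png

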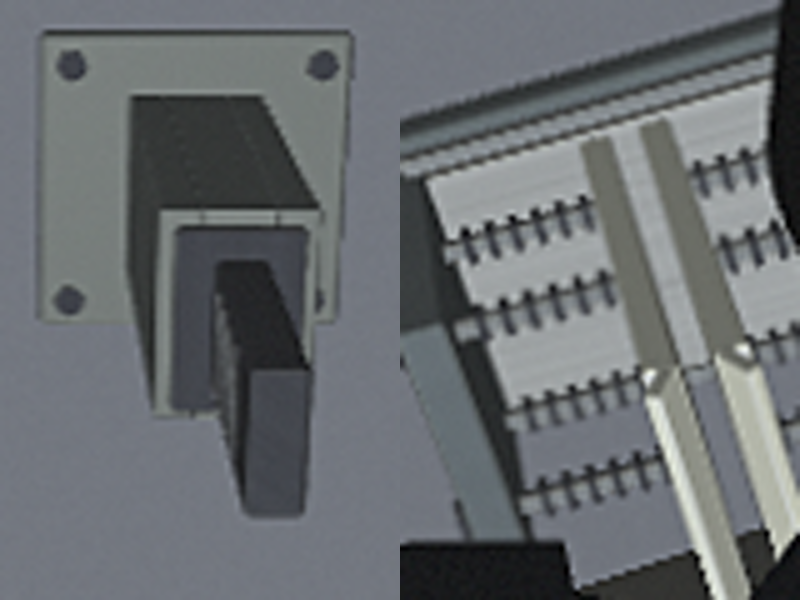

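Handle top face corners in the crop: (250,370), (312,370), (305,517), (245,517). Foot: (42,32), (352,32), (335,320), (38,320). The plate end top corners near y≈370 are also visible.

```bash
python3 - <<'E'
from h import *
np.set_printoptions(precision=1,suppress=True)
c=dict(np.load('w1.npz'))
A=lambda p,z:cast(c,np.array(p)/5+[280,165],z)
B=lambda p,z:cast(c,np.array(p)/5+[230,290],z)
h=A([(250,370),(312,370),(305,517),(245,517)],144);print('handle',h,h.mean(0))
f=A([(42,32),(352,32),(38,320)],6);print('foot',f,f[1:].mean(0))
t=A([(160,210),(322,210),(155,415)],88);print('tower',t,t[1:].mean(0))
for v in (f,t,h[[0,1,3]]): d=v[1]-v[0];e=v[0]-v[2];print('yaw',np.arctan2(d[1],d[0]),np.arctan2(-e[0],e[1]),np.hypot(*d[:2]),np.hypot(*e[:2]))
# inner edges (px in right panel coordinates incl. 400 offset) at z=100: near end and further along
g=B([(680,368),(748,590),(718,355),(775,530)],100);print('edges',g)
g=B([(640,367),(757,345)],104);print('outer-ish',g)
E
```

```text
handle [[513.8 -58.8 144. ]
 [522.7 -62.7 144. ]
 [512.8 -86.2 144. ]
 [504.  -82.3 144. ]] [513.3 -72.5 144. ]
foot [[495.7 -26.4   6. ]
 [559.  -53.9   6. ]
 [467.8 -89.3   6. ]] [513.4 -71.6   6. ]
tower [[508.1 -47.9  88. ]
 [535.3 -59.7  88. ]
 [491.9 -85.5  88. ]] [513.6 -72.6  88. ]
yaw -0.40947767254644424 -0.4174009433314481 69.05079191751095 68.75190974083503
yaw -0.41064871494261646 -0.4058228579915126 29.651568331707512 40.95788313073266
yaw -0.412301098623343 -0.39691192808393855 9.655472700848668 25.520194184298592
edges [[ 496.5 -225.9  100. ]
 [ 490.4 -291.5  100. ]
 [ 504.8 -226.   100. ]
 [ 501.2 -277.1  100. ]]
outer-ish [[ 489.3 -218.5  104. ]
 [ 513.2 -223.2  104. ]]
```

>>> carry_out(
  deltas=[0,0,0,-0.0215,0.022,0,-1,0,0,0,-0.0215,0.022,0,-1,0,0,0,0,0,0.04,-1,0,0,0,0,0,0.04,-1,0,0,0,0,0,0.04,-1,0,0,0,0,0,0.03,-1,0,0,0,0,0,0.0125,-1,0,0,0,0,0,0,-1],
)

```text
clock: 3.78
eef_pos: [513.6, -72.7, 101.5]
tool_rot: [-3.141, 0.0, 1.16]
force: [0.4, 0.2, -0.3]
width: 85.3
gripper_force: 0.0
```

>>> carry_out(
  deltas=[0,0,0,0,0,0,1,0,0,0,0,0,0,1,0,0,0,0,0,0,1,0,0,0,0,0,0,1,0,0,0,0,0,0,1,0,0,0,0,0,0,1,0,0,0,0,0,0,1,0,0,0,0,0,0,1],
)

```text
clock: 4.78
eef_pos: [514.0, -72.6, 102.1]
tool_rot: [3.141, -0.0, 1.159]
force: [-1.2, 1.5, 5.5]
width: 9.5
gripper_force: 58.9
```

>>> carry_out(
  deltas=[0,0,0,0,0,-0.005,1,0,0,0,0,0,-0.01,1,0,0,0,0,0,-0.015,1,0,0,0,0,0,-0.02,1,0,0,0,0,0,-0.02,1,0,0,0,0,0,-0.02,1,0,0,0,0,0,-0.02,1,0,0,0,0,0,-0.02,1,0,0,0,0,0,0,1,0,0,0,0,0,0,1],
)

```text
clock: 6.02
eef_pos: [513.3, -72.4, 231.6]
tool_rot: [-3.141, -0.0, 1.159]
force: [-0.4, 0.4, -0.8]
width: 9.3
gripper_force: 58.4
```

```bash
python3 - <<'E'
from h import *
s=ctrl.read_state(); print(s)
c=ctrl.calibration('wrist'); im=ctrl.get_image('wrist'); np.savez('w2.npz',**c)
cv2.imwrite('pics/w2.png',cv2.cvtColor(im,cv2.COLOR_RGB2BGR))
E
```

```text
{'clock': 6.025, 'qpos': array([-0.28848599,  0.49111433,  0.55145469,  1.89096825, -0.33468884,
        0.85216693,  0.02219922]), 'qd': array([ 0.00556098,  0.01284455, -0.00572902,  0.00639643, -0.0019213 ,
        0.00033149, -0.00032068]), 'tau': array([ 1.91992958e-02, -4.33026946e+01,  6.17287740e+00, -1.69759601e+01,
        2.02046946e-02, -2.27557024e-02, -2.63707792e-03]), 'eef_pos': array([513.32956583, -72.39953992, 231.56973283]), 'tool_rot': array([-3.14097838e+00, -3.97743596e-05,  1.15925703e+00]), 'force': array([-0.41517761,  0.39155914, -0.75433868]), 'torque': array([-0.06305388,  0.04245931,  0.02542909]), 'gripper_force': 58.385270833969116, 'width': 9.293790778014293}
```

View pics/w2.png

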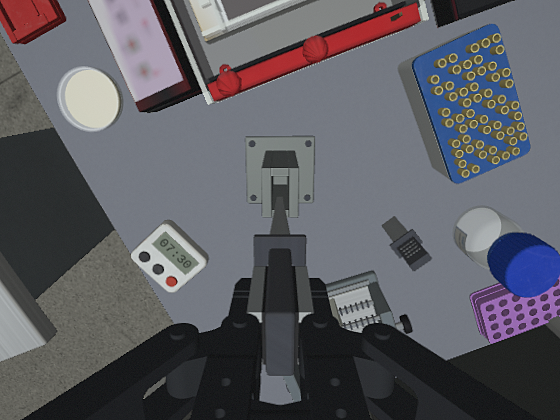

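The gauge is held straight, with its tip at about (278,215), clear of the stand. Next I'll carry it over the clamp and turn it square.

>>> carry_out(
  deltas=[0,0,0,-0.0365,0.0122,0,1,0,0,0,-0.0365,0.0122,0,1,0,0,0,-0.0365,0.0122,0,1,0,0,0,-0.0365,0.0122,0,1,0,0,0,-0.0365,0.0122,0,1,0,0,-7,0,0,0,1,0,0,-7,0,0,0,1,0,0,-6,0,0,0,1,0,0,0,0,0,0,1,0,0,0,0,0,0,1],
)

```text
clock: 7.32
eef_pos: [496.3, -264.2, 231.3]
tool_rot: [-3.141, -0.0, 1.506]
force: [-0.5, -0.5, -0.6]
width: 9.6
gripper_force: 58.5
```

```bash
python3 - <<'E'
from h import *
np.set_printoptions(precision=2,suppress=True)
s=ctrl.read_state(); print(s['eef_pos'],s['tool_rot'],s['qpos'],s['force'])
c=ctrl.calibration('wrist'); im=ctrl.get_image('wrist'); np.savez('w3.npz',**c)
i=cv2.cvtColor(im,cv2.COLOR_RGB2BGR); cv2.imwrite('pics/w3.png',i)
print(proj(c,[[496,-264,138],[496,-264,100],[497,-224,100],[493,-304,100]]))
cv2.imwrite('pics/w3c.png',cv2.resize(i[90:290,180:380],None,fx=3,fy=3,interpolation=cv2.INTER_CUBIC))
E
```

```text
[ 496.3  -264.24  231.28] [-3.14 -0.    1.51] [ 0.16  0.53  0.43  1.77 -0.28  0.89  0.65] [-0.5  -0.46 -0.6 ]
[[279.71 213.31]
 [279.79 197.3 ]
 [277.68 145.82]
 [279.27 244.61]]
```

View pics/w3c.png

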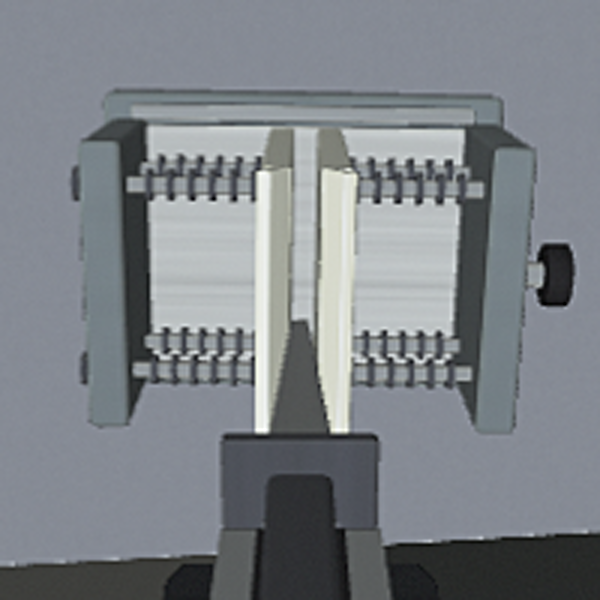

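The gauge is square to the plates. Its tip is at crop x≈300, while the gap centre is at ≈305.5 (inner edges about 291 and 321), so I'll shift about 1.5 mm towards +x and then descend.

>>> carry_out(
  deltas=[0,0,0,0,0.0015,0,1,0,0,0,0,0,0.015,1,0,0,0,0,0,0.015,1,0,0,0,0,0,0.005,1,0,0,0,0,0,0.005,1,0,0,0,0,0,0.005,1,0,0,0,0,0,0.004,1,0,0,0,0,0,0.003,1,0,0,0,0,0,0,1],
)

```text
clock: 8.5
eef_pos: [498.1, -264.3, 179.7]
tool_rot: [-3.141, -0.0, 1.508]
force: [0.3, 0.1, 0.6]
width: 9.3
gripper_force: 58.5
```

```bash
python3 - <<'E'
from h import *
np.set_printoptions(precision=2,suppress=True)
s=ctrl.read_state(); print(s['eef_pos'],s['force'],s['torque'])
i=cv2.cvtColor(ctrl.get_image('wrist'),cv2.COLOR_RGB2BGR)
cv2.imwrite('pics/w4c.png',cv2.resize(i[90:290,180:380],None,fx=3,fy=3,interpolation=cv2.INTER_CUBIC))
E
```

```text
[ 498.05 -264.34  179.67] [0.32 0.1  0.61] [-0.04 -0.04  0.  ]
```

View pics/w4c.png

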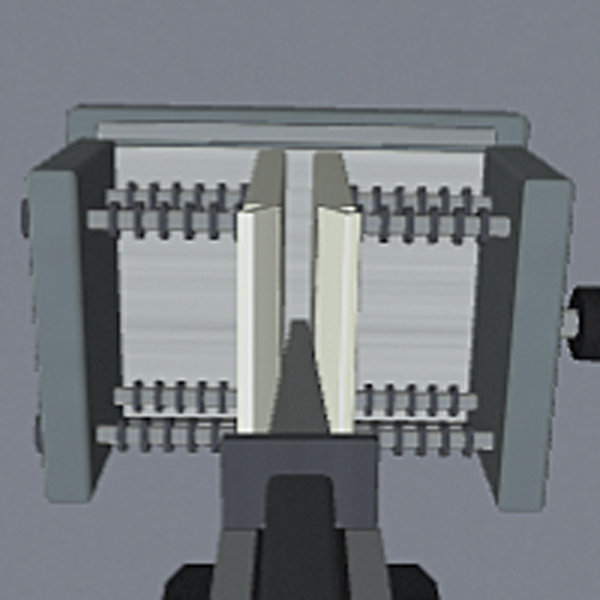

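The tip is centred in the gap (inner faces at 281 and 316, tip at 300), about 14 mm below the edges. Now I'll feed it in slowly.

>>> carry_out(
  deltas=[0,0,0,0,0,0.002,1,0,0,0,0,0,0.002,1,0,0,0,0,0,0.002,1,0,0,0,0,0,0.002,1,0,0,0,0,0,0.002,1,0,0,0,0,0,0.002,1],
)

```text
clock: 9.3
eef_pos: [498.0, -264.4, 167.6]
tool_rot: [-3.141, -0.0, 1.508]
force: [-0.2, -0.1, -0.7]
width: 9.6
gripper_force: 58.5
```

>>> carry_out(
  deltas=[0,0,0,0,0,0.0015,1,0,0,0,0,0,0.0015,1,0,0,0,0,0,0.0015,1,0,0,0,0,0,0.0015,1],
)

```text
clock: 9.8
eef_pos: [498.1, -264.4, 161.7]
tool_rot: [3.142, 0.0, 1.508]
force: [-0.1, 0.1, 0.1]
width: 9.3
gripper_force: 58.5
```

>>> carry_out(
  deltas=[0,0,0,0,0,0.0015,1,0,0,0,0,0,0.0015,1,0,0,0,0,0,0.0015,1,0,0,0,0,0,0.0015,1],
)

```text
clock: 10.3
eef_pos: [498.2, -264.4, 155.8]
tool_rot: [3.141, 0.0, 1.508]
force: [-0.6, -0.3, 1.1]
width: 9.5
gripper_force: 58.6
```

>>> carry_out(
  deltas=[0,0,0,0,0,0.0015,1,0,0,0,0,0,0.0015,1],
)

```text
clock: 10.55
eef_pos: [498.2, -264.4, 152.8]
tool_rot: [3.141, 0.0, 1.508]
force: [-0.1, -0.1, 2.0]
width: 9.3
gripper_force: 58.7
```

>>> carry_out(
  deltas=[0,0,0,0,0,0.0015,1,0,0,0,0,0,0.0015,1],
)

```text
clock: 10.8
eef_pos: [498.2, -264.4, 149.8]
tool_rot: [3.141, 0.0, 1.508]
force: [-1.0, -0.0, 2.3]
width: 9.8
gripper_force: 58.8
```

>>> carry_out(
  deltas=[0,0,0,0,0,0.0015,1,0,0,0,0,0,0.0015,1],
)

```text
clock: 11.05
eef_pos: [498.2, -264.4, 146.8]
tool_rot: [3.141, 0.0, 1.508]
force: [-0.3, 1.2, 2.3]
width: 9.7
gripper_force: 58.9
```

>>> carry_out(
  deltas=[0,0,0,0,0,0.0015,1,0,0,0,0,0,0.0015,1],
)

```text
clock: 11.3
eef_pos: [498.2, -264.5, 143.8]
tool_rot: [3.141, 0.0, 1.508]
force: [-1.0, -0.3, 3.9]
width: 9.4
gripper_force: 59.0
```

>>> carry_out(
  deltas=[0,0,0,0,0,0.0015,1,0,0,0,0,0,0.0015,1],
)

```text
clock: 11.55
eef_pos: [498.2, -264.4, 140.8]
tool_rot: [3.141, 0.0, 1.508]
force: [-0.3, -0.5, 4.5]
width: 9.4
gripper_force: 59.1
```

>>> carry_out(
  deltas=[0,0,0,0,0,0.001,1,0,0,0,0,0,0.001,1],
)

```text
clock: 11.8
eef_pos: [498.2, -264.4, 138.8]
tool_rot: [3.141, 0.0, 1.508]
force: [-0.6, 0.3, 4.7]
width: 8.9
gripper_force: 59.1
```

The drag is about 5 N, which fits an estimated squeeze of about 4 N per plate, and the tip is at about 45 mm. I'll stop, let it settle, and hand in.

>>> carry_out(
  deltas=[0,0,0,0,0,0,1,0,0,0,0,0,0,1,0,0,0,0,0,0,1,0,0,0,0,0,0,1],
)

```text
clock: 12.3
eef_pos: [498.1, -264.4, 138.8]
tool_rot: [3.142, 0.0, 1.508]
force: [0.7, -0.6, 2.6]
width: 9.5
gripper_force: 59.1
```

```bash
python3 -c "
from cell import ctrl
s=ctrl.read_state();print(s['eef_pos'],s['force'],s['width'],s['gripper_force'])
print(ctrl.finish_job())"
```

```text
[ 498.13580028 -264.38623032  138.75772237] [ 0.72812434 -0.60008487  2.5718233 ] 9.458724617143165 59.07764375209808
the job is handed in; nothing more can be done
None
```

The job is handed in at about 12 s: the large gauge is held upright and square between the plates near mid-width, with its tip about 55 mm below the edges (assuming no slip in the grip) and about 4.7 N of drag as I stopped; no verdict came back.

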